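Clamp a keyed gear in the filing fixture

ROBOT

A 7-joint arm with a two-finger parallel gripper is mounted at the origin on the work surface. World frame = base frame: x ahead of the robot, y to its left, z up, the work surface at z = 0. Lengths are in m, angles in rad, forces in N, time in s.
With the tool pointing down it reaches from about 0.425 to 0.925 m from the base axis. Payload 6.8 kg.
Tool frame: the origin (TCP) lies at the very end of the fingers, on their centre line; the grasp point (between the pads) lies 19 mm behind it; z points along the fingers, y is the line along which they close (so a half turn about z gives the same grasp; the last joint's range is limited). The gripper opens to 85 mm and grips with 20 to 120 N. Pads are 22 mm wide; open, the fingers measure 114 mm over their backs; the gripper's body (76 mm by 85 mm) begins 54 mm behind the grasp point. The pads swing forward as they close: fully open they stand 13 mm farther back than shut.
Start: joints at [-1.4, 0.477, 0.022, 1.555, -0.011, 1.109, -0.083], TCP at [0.186, 0.649, 0.231] pointing down, gripper open.
Joint ranges: [-2.96, 2.96], [-0.34, 2.1], [-1.41, 1.46], [0.24, 2.44], [-1.37, 4.51], [0.17, 1.92], [-2.96, 2.96]. Speed limits (rad/s): [2.39, 2.39, 3.14, 3.14, 3.14, 3.14, 3.14].

INTERFACE

Orientations are given as a unit quaternion [w, x, y, z].
In Python, from station import bot gives the robot as it stands.
- The arm moves only by the tool jog_arm, never from a script. Its argument "motion" is a list of rows, each a list of 7 numbers: the turn, a rotation vector about the tool's x, y, z in rad, then the shift along the tool's x, y, z in mm, then the finger opening in mm, from 0 to 85.4. A call has 1 to 10 rows; each row is the pose to reach, as a shift and turn from the pose commanded when the call began, along the tool's axes at that moment; what a row does not reach only later rows make up. A row lasts 1/8 s, in which the tool goes at most 62.5 mm and 10.7 degrees, less where a joint would pass 70% of its speed; a pose out of reach is approached as far as the arm can. A call with a gripper value outside its range is refused whole. The fingers move at their own pace and stop on an object; "grip_force" is the grip in N (left out, the last holds). Time passes only in rows, so rows that repeat a pose let the fingers close. It gives the time, the measured TCP pose, the force, the opening and the grip force at its end, in the units of the state.
- bot.get_obs(): the state, without advancing time (a new reading comes with each control period).
- bot.read_camera(name): name is "scene" or "top" or "wrist"; returns a dict with "pixels" (400x640x3 uint8, red, green, blue), "camera_matrix" (3x3 intrinsics, pixels), "T" (4x4, takes a point from camera to world coordinates); the wrist camera has in their place "tool_from_camera" (4x4, takes a point from camera to tool coordinates, whose origin is the TCP and whose axes are the flange's). Camera axes: x right, y down, z forward; pixel columns grow to the right and rows downward; lengths in m; the calibration is good to about 2 mm. A picture is of the moment at which its call begins: read the wrist's pose just before it. There is no depth.
- bot.hand_in(): hands the job in; it is judged then, once.
Trained networks look in a picture, given as the dict that the camera call returned (one of the last four; its "shot" number tells which), for a name from the list of things; names that differ only in an ending like _2 or _b are one class to them, and where a whole thing is asked for, a point or a joint stands for the part that bears it (a point fixed in the world has none). Each returns a list of dicts, best first, with "score" (0 to 1); they miss things now and then, are a little off and sometimes report something else, mostly with a low value. They report only what shows in the picture. A call takes as long as a camera call. They do not tell look-alikes from the thing itself.
- bot.spot_in(thing, picture): "xy" ([column, row] in pixels, amid what is visible of it).
- bot.tip_of(thing, picture): "xy" ([column, row] in pixels: a listed point, or the origin of a listed thing).
The state is a dict: "t": time; "q": joint angles; "joint_vel": joint speeds; "joint_torque": joint torques, N m; "eef_pos": TCP position; "tool_rot": TCP orientation; "contact_force": force on the tool from outside, world axes, zero at the start; "torque": the same for the moment, N m; "gripper_width": opening from 0.0 (shut) to 1.0 (fully open); "grasp_force": force on a finger pad.
Only numpy, scipy, OpenCV 4.12 (cv2) and the standard library are available. Lean on these libraries where they do the work, as an engineer would, in place of code of your own. Each camera call takes 0.05 s, during which the arm holds its last target. There are 200 camera calls.

TASK

Get the gear ready for filing: turn it so that its keyway lines up with the brass key of the fixture's post and lower it fully down onto its seat. Then lay the steel retaining bar across the two pillars, flat and fully home in both saddles above the gear, and swing both orange latches fully closed over its ends. Lower the parts rather than dropping them, do the steps in this order, and leave the other tools on the bench where they are.

Things in the scene. Friction and masses are not known exactly. Their poses are not given: they have to be found in the camera images.
- fixture: blue filing fixture fixed on the bench: base plate 110 x 300 x 12 mm (x, y, z), a keyed post in the middle, a pillar with a saddle and a latch at each end. Origin: centre of its underside, on the table. y along its length (left is +y), x across, +x away from the robot at a small yaw, z up.
- seat (a point): centre of the gear's round seat (60 mm diameter), on the fixture's axis 20 mm above the table. From it rises a steel post of 28 mm diameter, 36 mm tall, its top 8 mm tapering to 18 mm. A brass key 7 mm wide, 20 mm tall from the seat up, stands out of the post on the fixture's +x side to 19 mm from the axis.
- saddle_left (a point): middle of the left bar seat, the flat top of the left pillar, 72 mm above the table, at x 0, y 84 mm in the fixture's frame. Cheeks 10 mm high leave a slot 36 mm wide in x (3 mm play each side of the bar); an end wall 10 mm high has its inner face at y 104 mm (4 mm play). Pillar 56 mm wide, from y 64 to 140 mm.
- saddle_right (a point): middle of the right bar seat, the flat top of the right pillar, 72 mm above the table, at x 0, y -84 mm in the fixture's frame. Cheeks 10 mm high leave a slot 36 mm wide in x (3 mm play each side of the bar); an end wall 10 mm high has its inner face at y -104 mm (4 mm play). Pillar 56 mm wide, from y -64 to -140 mm.
- gear: aluminium gear, 101 mm over its teeth, 14 mm thick, hexagonal boss above it 50 mm across flats (flats face its +x and every 60 deg), 50 mm high in all, 0.28-0.56 kg. Lies boss up. Origin: centre of underside. Through bore 32 mm; keyway 12 mm wide, to 21 mm from the axis, on its +x side, red mark there. Seated: origin at the seat, its +x along the fixture's +x; on top of the key it stays 20 mm high.
- bar: steel retaining bar 200 (its y) x 30 (x) x 12 mm with a red grip block on the middle of its top, 70 (y) x 20 (x) x 28 mm, 40 mm high in all, 0.25-0.49 kg. Origin: centre of underside. Same either way round; starts flat, grip up. Seated: origin 72 mm above the table on the fixture's axis, its y along the fixture's y; 2 mm then remain between it and the gear below and the latch arms above.
- latch_left (a joint): orange swing latch on the fixture's +y end, rad: 0 = closed against a stop, its arm over the saddle pointing to the fixture's middle; opens clockwise seen from above, towards the fixture's -x side, up to 2.1. Starts open at 1.25 to 1.9. Vertical hinge with light friction, stays where left; about 1 N at the handle turns it.
- latch_left_handle (a point): middle of that latch's handle, an upright black round peg of 14 mm diameter, 28 mm tall, on the arm 48 mm from the pivot; the point is 14 mm below the peg's top, 108 mm above the table, and moves with the latch.
- latch_left_pivot (a point): that latch's pivot axis at the underside of its arm, 86 mm above the table, at x 0, y 124 mm in the fixture's frame. The arm is 18 mm wide, 8 mm thick and reaches 60 mm from the pivot.
- latch_right (a joint): orange swing latch on the fixture's -y end, rad: 0 = closed against a stop, its arm over the saddle pointing to the fixture's middle; opens anticlockwise seen from above, towards the fixture's -x side, up to 2.1. Starts open at 1.25 to 1.9. Vertical hinge with light friction, stays where left; about 1 N at the handle turns it.
- latch_right_handle (a point): middle of that latch's handle, an upright black round peg of 14 mm diameter, 28 mm tall, on the arm 48 mm from the pivot; the point is 14 mm below the peg's top, 108 mm above the table, and moves with the latch.
- latch_right_pivot (a point): that latch's pivot axis at the underside of its arm, 86 mm above the table, at x 0, y -124 mm in the fixture's frame. The arm is 18 mm wide, 8 mm thick and reaches 60 mm from the pivot.
- red_file: bystander: flat file with red handle, 300 mm long, origin where blade meets handle, blade along +x.
- wood_file: bystander: flat file with wooden handle, 300 mm long, origin where blade meets handle, blade along +x.
- hammer: bystander: hammer, 280 mm long, lying along its x.
- spanner: bystander: spanner, 160 mm long, lying along its x.
- oil_bottle: bystander: white bottle with blue cap, 56 mm diameter, 140 mm tall, origin at the centre of its foot.
- bench_brush: bystander: brush, 200 mm long, lying along its x.
There are look-alikes about, which are no part of the job. Leave any turquoise look-alike of the bar alone.

How it is judged:
By the outcome, as a careful person would: the job done as asked, in the order asked, and still so for the second after the job is handed in, with the robot touching nothing.
It also fails if it takes over 72 s, if anything falls off the work surface, if the arm or the gripper's body presses on something with over 40 N, if the wrist force passes 120 N, or if a joint passes its speed limit or range.

## Working session

There is one attempt and no reset: what is moved stays moved. The work goes in short steps, Python scripts to look and compute and a tool call to move; the robot and the scene stay as the last step left them, time stands still between calls to the robot, and variables do not carry over. Pictures are saved under pics/ and viewed, at most 10 in all, crops included, and the job is handed in when it is done.

Besides the shell and the picture viewer there is one more tool, called after "Request:" as a command line: name --pt "numbers of a row" for each row, then --argument value for the rest. jog_arm: Moves the arm, as the interface text tells. Its arguments: {"type":"object","properties":{"motion":{"type":"array"},"grip_force":{"type":"number"}},"required":["motion"]}

```bash
ls; mkdir -p pics; cat > h.py <<'E'
import numpy as np, cv2, json
from station import bot
from scipy.spatial.transform import Rotation as R
def save(n,p): cv2.imwrite(f'pics/{n}.png',cv2.cvtColor(p['pixels'],cv2.COLOR_RGB2BGR))
def Tt():
    o=bot.get_obs(); T=np.eye(4); q=o['tool_rot']; T[:3,:3]=R.from_quat([q[1],q[2],q[3],q[0]]).as_matrix(); T[:3,3]=o['eef_pos']; return T
def cam(name):
    T=Tt() if name=='wrist' else None
    p=bot.read_camera(name)
    p['W']=T@np.array(p['tool_from_camera']) if name=='wrist' else np.array(p['T']); p['K']=np.array(p['camera_matrix']); return p
def ray(p,uv):
    d=np.linalg.inv(p['K'])@[uv[0],uv[1],1]; return p['W'][:3,3],p['W'][:3,:3]@d
def at(p,uv,z):
    o,d=ray(p,uv); return (o+d*(z-o[2])/d[2])[:2]
def proj(p,X):
    c=np.linalg.inv(p['W'])@np.append(X,1); k=p['K']@c[:3]; return k[:2]/k[2]
E
python3 - <<'E'
from h import *
o=bot.get_obs(); print(o)
Z={'seat':.02,'saddle_left':.072,'saddle_right':.072,'gear':0,'bar':0,'latch_left_handle':.108,'latch_right_handle':.108,'latch_left_pivot':.086,'latch_right_pivot':.086,'fixture':0}
for n in('top','scene'):
    p=cam(n); save(n,p)
    print(n,p['W'].round(3).tolist())
    for k,z in Z.items():
        for r in bot.tip_of(k,p)[:3]: print(n,k,round(r['score'],2),np.round(r['xy'],1),at(p,r['xy'],z).round(4))
E
```

```text
pics
{'t': 0.0, 'q': array([-1.40010411,  0.47779781,  0.02234998,  1.55649826, -0.01149995,
        1.10930765, -0.08314108]), 'joint_vel': array([-1.15620227e-05, -2.00626977e-04, -8.15158290e-04,  9.13998938e-04,
       -8.90198410e-04, -3.14417581e-04,  1.13979987e-04]), 'joint_torque': array([ 9.62800698e-06, -5.96457160e+01,  1.60791781e+00, -2.81196392e+01,
        1.24032740e-02,  9.38346639e-03,  6.01281329e-06]), 'eef_pos': array([0.18560887, 0.6483345 , 0.2303077 ]), 'tool_rot': array([-5.83547719e-05,  1.38959427e-01,  9.90297628e-01, -9.39552928e-04]), 'contact_force': array([-0.00101673, -0.53605296,  0.17737462]), 'torque': array([-0.0718727 , -0.02407102,  0.03886253]), 'grasp_force': 0.0, 'gripper_width': 1.0055867194819146}
top [[0.02, -0.988, 0.151, 0.365], [-1.0, -0.021, -0.003, -0.001], [0.006, -0.151, -0.988, 1.264], [0.0, 0.0, 0.0, 1.0]]
top seat 0.69 [318.6 207.5] [ 0.5296 -0.0063]
top saddle_left 0.92 [294.8 205.2] [0.5281 0.0649]
top saddle_left 0.27 [321.3 208. ] [ 0.5214 -0.0142]
top saddle_right 0.6 [345.4 205.1] [ 0.5316 -0.0858]
top gear 0.93 [212.  198
[... 748 characters left out ...]
5] [0.5388 0.0739]
scene saddle_right 0.72 [294.4 182.7] [ 0.5268 -0.0987]
scene saddle_right 0.28 [314.8 210.6] [0.5602 0.0198]
scene gear 0.88 [394.  279.7] [0.5446 0.3229]
scene gear 0.33 [229.7 223.6] [ 0.7442 -0.1747]
scene gear 0.31 [342.9 219.5] [0.489  0.0759]
scene bar 0.87 [243.2 172.9] [ 0.5781 -0.2918]
scene bar 0.74 [281.8 126.1] [ 0.3385 -0.3465]
scene latch_left_handle 0.5 [351.7 205.1] [0.4885 0.1026]
scene latch_right_handle 0.69 [297.8 160.8] [ 0.4761 -0.1314]
scene latch_left_pivot 0.53 [342. 220.] [0.5364 0.1076]
scene latch_right_pivot 0.7 [286.  174.1] [ 0.5278 -0.134 ]
scene fixture 0.67 [314.8 208.9] [ 0.5202 -0.0164]
scene fixture 0.61 [225.2 224.5] [ 0.7561 -0.1826]
```

```bash
python3 -c "
import cv2,numpy as np
a=cv2.imread('pics/top.png');b=cv2.imread('pics/scene.png')
cv2.imwrite('pics/both.png',cv2.resize(np.vstack([a,b]),(480,600),interpolation=cv2.INTER_AREA))"
```

```text
(no output)
```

View pics/top.png

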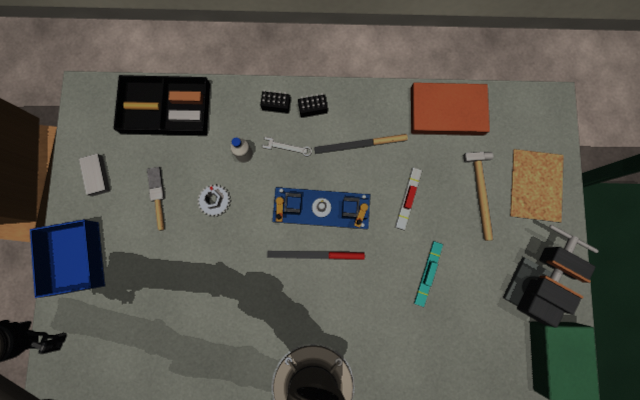

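View pics/scene.png

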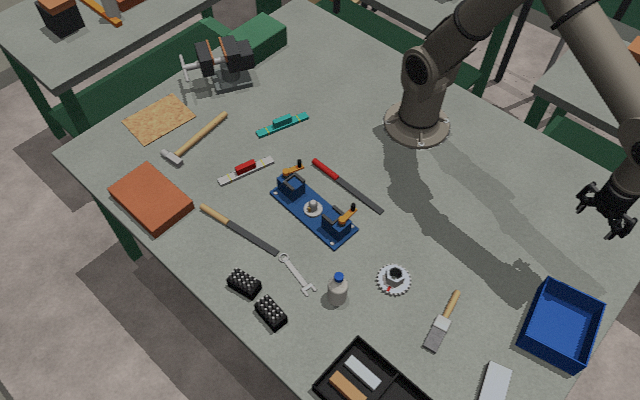

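The top view shows the gear at (212,199), the fixture at (321,208), the real bar with its red grip at (409,197) and the turquoise look-alike at (428,273). The latches are open towards the robot. Next I'll get a closer look at the gear.

```bash
cat >> h.py <<'E'
def go(xyz,yaw=None):
    """print turn+shift (tool axes, mm) to vertical pose with tool y axis at world angle yaw"""
    T=Tt(); 
    if yaw is None: yaw=np.arctan2(T[1,1],T[0,1])
    c=np.arctan2(T[1,1],T[0,1]); yaw=c+(yaw-c+np.pi/2)%np.pi-np.pi/2
    y=np.array([np.cos(yaw),np.sin(yaw),0]); z=np.array([0,0,-1.]); x=np.cross(y,z)
    Rt=np.stack([x,y,z],1)
    rv=R.from_matrix(T[:3,:3].T@Rt).as_rotvec(); s=T[:3,:3].T@(np.array(xyz)-T[:3,3])*1000
    print('go',np.round(rv,3).tolist(),np.round(s,1).tolist(),'q7',bot.get_obs()['q'][6].round(2))
E
python3 - <<'E'
from h import *
p=cam('wrist'); print(np.round(p['tool_from_camera'],3).tolist(), p['K'].tolist())
go([.55,.327,.27])
go([.55,.327,.27],np.pi/2)
E
```

```text
[[0.0, -0.966, -0.259, 0.065], [1.0, 0.0, 0.001, -0.001], [-0.0, -0.259, 0.966, -0.142], [0.0, 0.0, 0.0, 1.0]] [[338.07802306179764, 0.0, 323.79852139685966], [0.0, 338.07802306179764, 201.5342528636887], [0.0, 0.0, 1.0]]
go [-0.0, 0.0, 0.0] [-438.7, -209.2, -38.7] q7 -0.08
go [-0.0, 0.0, -0.279] [-438.7, -209.2, -38.7] q7 -0.08
```

Request:
jog_arm --pt "0 0 -0.28 -55 -26 -39 85" --pt "0 0 -0.28 -110 -52 -39 85" --pt "0 0 -0.28 -165 -78 -39 85" --pt "0 0 -0.28 -220 -105 -39 85" --pt "0 0 -0.28 -275 -131 -39 85" --pt "0 0 -0.28 -330 -157 -39 85" --pt "0 0 -0.28 -385 -183 -39 85" --pt "0 0 -0.28 -439 -209 -39 85" --pt "0 0 -0.28 -439 -209 -39 85" --pt "0 0 -0.28 -439 -209 -39 85"

```text
t: 2.4
eef_pos: [0.55, 0.3275, 0.2702]
tool_rot: [-0.0, -0.0, 1.0, 0.0]
contact_force: [0.5, 1.1, -0.1]
gripper_width: 0.993
grasp_force: 0.0
```

```bash
python3 - <<'E'
from h import *
p=cam('wrist'); save('w1',p); print(Tt().round(4).tolist())
for r in bot.tip_of('gear',p)[:2]: print(r,at(p,r['xy'],0))
g=p['pixels'].astype(int); m=((g[...,0]>130)&(g[...,1]<80)&(g[...,2]<80)).astype(np.uint8)
n,l,s,c=cv2.connectedComponentsWithStats(m)
for i in range(1,n):
    if s[i,4]>15: print(s[i],c[i],at(p,c[i],.014),at(p,c[i],.05))
E
```

```text
[[-1.0, -0.0029, -0.0008, 0.5493], [-0.0029, 1.0, 0.0008, 0.3285], [0.0008, 0.0008, -1.0, 0.2702], [0.0, 0.0, 0.0, 1.0]]
{'xy': [320.1, 164.4], 'score': 0.66} [0.54770482 0.3227938 ]
[ 84 107  12  18  63] [ 91.79365079 115.68253968] [0.48999208 0.06265371] [0.48949203 0.08654983]
[324 193   7   9  43] [327.51162791 197.3255814 ] [0.58576733 0.33187429] [0.57660437 0.33141931]
```

View pics/w1.png

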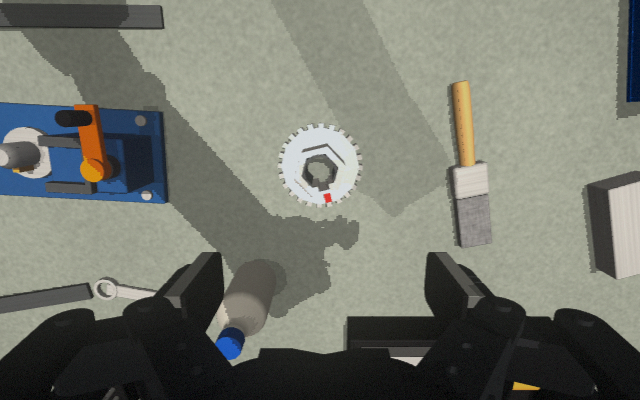

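The gear is at (320,165) with its keyway and red mark at (328,198), so it faces +x, slightly towards +y. I'll move in to measure it.

Request:
jog_arm --pt "0 0 0 15 -3 60 85" --pt "0 0 0 15 -3 110 85" --pt "0 0 0 15 -3 120 85" --pt "0 0 0 15 -3 120 85"

```text
t: 3.0
eef_pos: [0.5353, 0.3252, 0.151]
tool_rot: [0.0, -0.001, 1.0, 0.0]
contact_force: [-0.3, -0.4, 1.1]
gripper_width: 0.996
grasp_force: 0.0
```

```bash
cat >> h.py <<'E'
def red(p,z,minA=15):
    g=p['pixels'].astype(int); m=((g[...,0]>110)&(g[...,1]*2<g[...,0])&(g[...,2]*2<g[...,0])).astype(np.uint8)
    n,l,s,c=cv2.connectedComponentsWithStats(m)
    return [(s[i,4],c[i].round(1),at(p,c[i],z).round(4)) for i in range(1,n) if s[i,4]>minA]
E
python3 - <<'E'
from h import *
p=cam('wrist'); save('w2',p); print(Tt()[:3,3].round(4))
for r in bot.tip_of('gear',p)[:2]: print(r,at(p,r['xy'],0))
print(red(p,.014))
g=p['pixels'].astype(int); br=g.min(2); sat=g.max(2)-g.min(2)
m=((br>150)).astype(np.uint8)[60:330,200:450]
m=cv2.morphologyEx(m,cv2.MORPH_CLOSE,np.ones((3,3)))
cs,_=cv2.findContours(m,cv2.RETR_EXTERNAL,cv2.CHAIN_APPROX_NONE)
c=max(cs,key=cv2.contourArea)+[200,60]; hull=cv2.convexHull(c)[:,0]
W=np.array([at(p,u,.014) for u in hull.astype(float)]); print(len(c),cv2.minEnclosingCircle(W.astype(np.float32)), 'fit',cv2.fitEllipse(W.astype(np.float32)*1000))
im=cv2.cvtColor(p['pixels'],cv2.COLOR_RGB2BGR); cv2.imwrite('pics/w2c.png',cv2.resize(im[60:330,200:450],None,fx=2.2,fy=2.2))
E
```

```text
[0.5361 0.3255 0.1521]
{'xy': [324.1, 200.9], 'score': 0.9} [0.54775078 0.32524653]
[(np.int32(38), array([332.1, 249.8]), array([0.589 , 0.3325]))]
591 ((0.5428537130355835, 0.3205088675022125), 0.05353732779622078) fit ((541.6900024414062, 319.4894104003906), (88.88674926757812, 107.8065185546875), 170.1083221435547)
```

View pics/w2c.png

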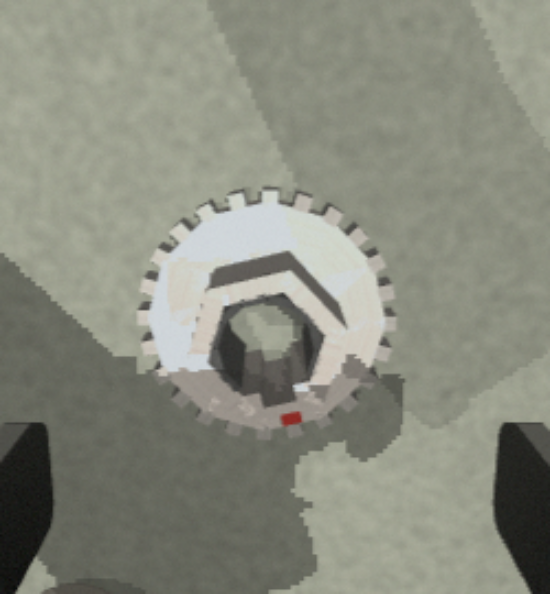

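```bash
python3 - <<'E'
from h import *
p=cam('wrist'); T=Tt(); print(T[:3,3].round(4))
c=at(p,(321.4,201.8),.014); m=red(p,.014)[0][2]; d=m-c; a=np.arctan2(d[1],d[0]); print(c,m,np.degrees(a),np.hypot(*d))
im=cv2.cvtColor(p['pixels'],cv2.COLOR_RGB2BGR)
big=cv2.resize(im[60:330,200:450],None,fx=2.2,fy=2.2)
def pl(P,col): 
    q=np.array([(proj(p,x)-[200,60])*2.2+.6 for x in P]); cv2.polylines(big,[q.astype(int)],True,col,1)
t=np.linspace(0,2*np.pi,60)
pl([[c[0]+.0505*np.cos(u),c[1]+.0505*np.sin(u),.014] for u in t],(0,0,255))
h=a+np.radians(30)+np.arange(6)*np.pi/3; r=.025/np.cos(np.pi/6)
for z in(.05,.014): pl([[c[0]+r*np.cos(u),c[1]+r*np.sin(u),z] for u in h],(0,200,0) if z>.02 else (255,0,0))
cv2.imwrite('pics/w2d.png',big)
for k in(-60,0,60): print(k); go([*c,.2],a+np.radians(k))
E
```

```text
[0.5366 0.3253 0.1527]
[0.54691067 0.32335321] [0.5889 0.3324] 12.15876293088821 0.04295285875205457
-60
go [0.001, 0.004, -0.734] [-10.4, -1.9, -47.3] q7 0.98
0
go [0.004, 0.001, 1.36] [-10.4, -1.9, -47.3] q7 0.98
60
go [0.003, 0.003, 0.313] [-10.4, -1.9, -47.3] q7 0.98
```

View pics/w2d.png

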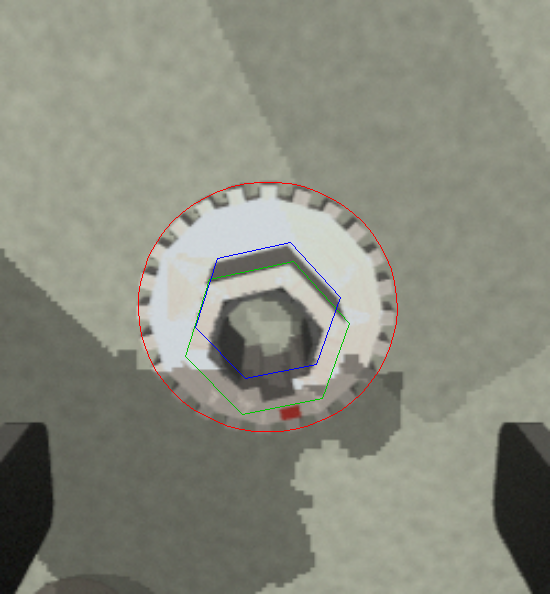

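Request:
jog_arm --pt "0 0 0.16 -10 -2 20 80" --pt "0 0 0.313 -10 -2 60 80" --pt "0 0 0.313 -10 -2 95 80" --pt "0 0 0.313 -10 -2 120 80" --pt "0 0 0.313 -10 -2 130 80" --pt "0 0 0.313 -10 -2 130 80" --pt "0 0 0.313 -10 -2 130 40" --pt "0 0 0.313 -10 -2 130 40" --pt "0 0 0.313 -10 -2 130 40" --pt "0 0 0.313 -10 -2 130 40" --grip_force 50

```text
t: 4.4
eef_pos: [0.5464, 0.3229, 0.0221]
tool_rot: [0.001, 0.155, 0.988, 0.001]
contact_force: [-1.0, 0.9, 5.6]
gripper_width: 0.577
grasp_force: 52.7
```

Request:
jog_arm --pt "0 0 0 0 0 -20 40" --pt "0 0 0 0 0 -70 40" --pt "0 0 0 -5 -10 -130 40" --pt "0 0 0 -30 -50 -170 40" --pt "0 0 0 -55 -100 -200 40" --pt "0 0 0 -80 -155 -230 40" --pt "0 0 0 -105 -205 -260 40" --pt "0 0 0 -130 -255 -278 40" --pt "0 0 0 -153 -300 -278 40" --pt "0 0 0 -153 -300 -278 40"

```text
t: 5.65
eef_pos: [0.5983, -0.0174, 0.2998]
tool_rot: [0.001, 0.16, 0.987, -0.001]
contact_force: [0.5, 1.2, -4.0]
gripper_width: 0.574
grasp_force: 53.4
```

```bash
python3 - <<'E'
from h import *
o=bot.get_obs();print(o['contact_force'].round(1))
p=cam('wrist'); save('w3',p); print(Tt().round(4).tolist())
Z={'seat':.02,'saddle_left':.072,'saddle_right':.072,'latch_left_handle':.108,'latch_right_handle':.108,'latch_left_pivot':.086,'latch_right_pivot':.086,'fixture':0}
for k,z in Z.items():
    for r in bot.tip_of(k,p)[:2]: print(k,round(r['score'],2),np.round(r['xy'],1),at(p,r['xy'],z).round(4))
E
```

```text
[ 0.5  1.2 -4. ]
[[-0.9501, 0.312, 0.0002, 0.5982], [0.312, 0.9501, -0.0003, -0.0134], [-0.0003, -0.0003, -1.0, 0.2992], [0.0, 0.0, 0.0, 1.0]]
seat 0.78 [307.5 110. ] [ 0.5294 -0.0161]
saddle_left 0.59 [382.9  91.5] [0.5374 0.0668]
saddle_right 0.62 [231.8 131.8] [ 0.5258 -0.0982]
latch_right_handle 0.72 [176.2  94.4] [ 0.4782 -0.1248]
latch_left_pivot 0.69 [425.3  77.6] [0.538  0.1078]
latch_left_pivot 0.5 [309.4 110.9] [ 0.5318 -0.0115]
latch_right_pivot 0.96 [193.4 144.2] [ 0.5253 -0.1372]
latch_right_pivot 0.72 [175.8  93. ] [ 0.4731 -0.133 ]
fixture 0.97 [308.5 109.8] [ 0.5292 -0.0157]
```

View pics/w3.png

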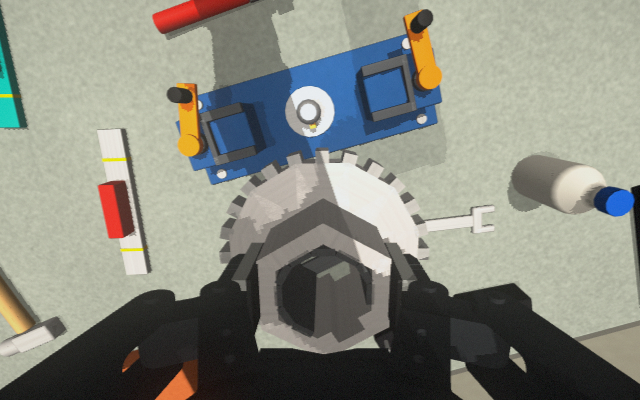

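The gear is held squarely in the fingers. The fixture shows its post at (308,110) with the key towards +x, and the pivots are at (428,77) and (190,145). I'll fit the fixture pose from these.

```bash
cat >> h.py <<'E'
from scipy.optimize import least_squares
F={'seat':(0,0,.02),'saddle_left':(0,.084,.072),'saddle_right':(0,-.084,.072),'latch_left_pivot':(0,.124,.086),'latch_right_pivot':(0,-.124,.086),'fixture':(0,0,0)}
def fix(f,P): 
    c,s=np.cos(f[2]),np.sin(f[2]); return np.array([f[0]+c*P[0]-s*P[1],f[1]+s*P[0]+c*P[1],P[2]])
def fixfit(ps,f0=(.531,-.014,-.05)):
    ob=[]
    for p in ps:
        for k,P in F.items():
            for r in bot.tip_of(k,p):
                if r['score']>.4 and np.hypot(*(proj(p,fix(f0,P))-r['xy']))<12: ob.append((p,P,np.array(r['xy']))); break
    s=least_squares(lambda f:np.concatenate([proj(p,fix(f,P))-u for p,P,u in ob]),f0,loss='soft_l1',x_scale=[.01,.01,.05])
    return s.x,s.fun.round(1)
E
python3 - <<'E'
from h import *
for i in range(3):
    p=cam('wrist'); T=Tt(); f,r=fixfit([p]); print(T[:3,3].round(4),f.round(4),np.degrees(f[2]),r)
    # white seat
    g=p['pixels']; sub=g[75:145,270:345]; m=(sub.min(2)>165).astype(np.uint8)
    cs,_=cv2.findContours(m,cv2.RETR_EXTERNAL,cv2.CHAIN_APPROX_NONE); c=cv2.convexHull(max(cs,key=cv2.contourArea))[:,0]+[270,75]
    W=np.array([at(p,u,.02) for u in c.astype(float)],np.float32)*1000; print(cv2.fitEllipse(W))
    b=((g[...,2].astype(int)>1.6*g[...,0])&(g[...,2]>60)).astype(np.uint8); 
    cs,_=cv2.findContours(b[:200,:480],cv2.RETR_EXTERNAL,cv2.CHAIN_APPROX_NONE); c=max(cs,key=cv2.contourArea)[:,0]
    W=np.array([at(p,u,.012) for u in c.astype(float)],np.float32)*1000; print(cv2.minAreaRect(W))
E
```

```text
[ 0.5988 -0.0095  0.2982] [ 0.532  -0.0148 -0.0476] -2.7262491566646596 [ 2.3  1.4  2.  -1.1 -0.7 -1.8  0.7 -0.2 -2.3  0.7 -3.4  1.5]
((531.6713256835938, -11.439960479736328), (50.1893196105957, 59.048301696777344), 84.49910736083984)
((531.421875, -18.883056640625), (321.9203796386719, 108.69232940673828), 86.84601593017578)
[ 0.5989 -0.0103  0.2983] [ 0.5312 -0.0164 -0.058 ] -3.325388218330468 [ 0.3  1.6  1.1 -0.5 -0.5 -0.4 -3.6 -0.4  0.6  1.1]
((531.037109375, -12.643383979797363), (53.28763198852539, 58.37065887451172), 102.80751037597656)
((531.4332275390625, -18.838836669921875), (321.8896484375, 108.72622680664062), 86.8434066772461)
[ 0.5989 -0.0103  0.2983] [ 0.5313 -0.0141 -0.0527] -3.017111767279794 [ 3.4  0.5  0.3 -0.8  0.8 -1.8 -3.7  0.4 -2.2  2.2]
((531.4899291992188, -14.459484100341797), (57.52069091796875, 58.40093994140625), 101.85943603515625)
((531.4703979492188, -18.753250122070312), (322.04638671875, 108.80663299560547), 86.84681701660156)
```

```bash
cat >> h.py <<'E'
def overlay(p,f,box,s,name):
    x0,y0,x1,y1=box; im=cv2.cvtColor(p['pixels'],cv2.COLOR_RGB2BGR)
    big=cv2.resize(im[y0:y1,x0:x1],None,fx=s,fy=s)
    def pl(P,col): 
        q=np.array([(proj(p,fix(f,x))-[x0,y0]+.5)*s for x in P]); cv2.polylines(big,[q.astype(int)],True,col,1)
    t=np.linspace(0,2*np.pi,40)
    for r,z,col in((.03,.02,(0,0,255)),(.009,.056,(0,255,0)),(.014,.048,(255,0,255))): pl([[r*np.cos(u),r*np.sin(u),z] for u in t],col)
    pl([[.055,.15,.012],[-.055,.15,.012],[-.055,-.15,.012],[.055,-.15,.012]],(0,255,255))
    for g in(1,-1):
        pl([[.018,g*.064,.082],[-.018,g*.064,.082],[-.018,g*.104,.082],[.018,g*.104,.082]],(0,0,255))
    cv2.imwrite(f'pics/{name}.png',big)
E
python3 - <<'E'
from h import *
p=cam('wrist'); print(Tt()[:3,3]); overlay(p,(.5314,-.0143,-.054),(160,10,460,200),2.6,'o1')
E
```

```text
[ 0.59887898 -0.01025703  0.29829291]
```

View pics/o1.png

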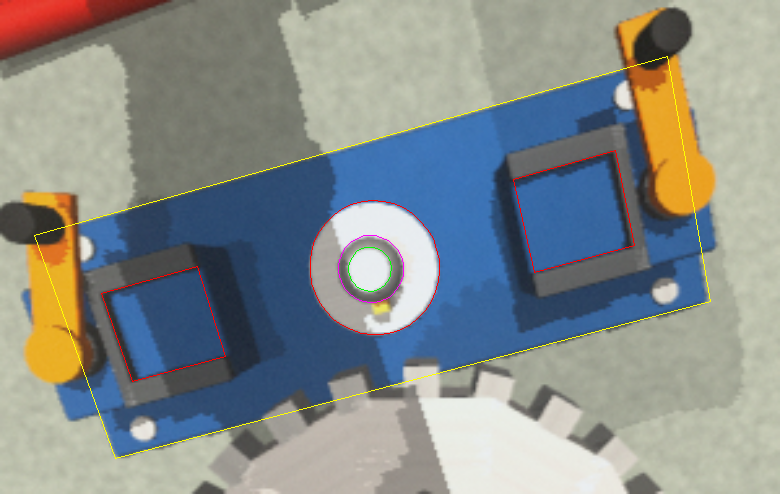

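```bash
python3 - <<'E'
from h import *
go([.531,-.0146,.092],np.radians(56.9))
E
```

```text
go [0.0, -0.0, 0.266] [63.3, -25.0, 206.3] q7 1.27
```

Request:
jog_arm --pt "0 0 0.13 32 -12 20 40" --pt "0 0 0.266 63 -25 60 40" --pt "0 0 0.266 63 -25 110 40" --pt "0 0 0.266 63 -25 160 40" --pt "0 0 0.266 63 -25 190 40" --pt "0 0 0.266 63 -25 206 40" --pt "0 0 0.266 63 -25 206 40" --pt "0 0 0.266 63 -25 206 40"

```text
t: 8.2
eef_pos: [0.5325, -0.0148, 0.0936]
tool_rot: [0.001, 0.285, 0.959, 0.0]
contact_force: [0.0, -0.3, -4.4]
gripper_width: 0.578
grasp_force: 53.3
```

```bash
python3 - <<'E'
from h import *
o=bot.get_obs();print(o['contact_force'].round(1))
p=cam('wrist'); save('w4',p); go([.531,-.0146,.092],np.radians(56.9)); f,r=fixfit([p],(.5314,-.0143,-.054)); print(f,r)
E
```

```text
[ 0.  -0.3 -4.4]
go [0.002, 0.002, -0.0] [1.3, -0.7, 1.7] q7 1.09
[ 0.53133551 -0.01488898 -0.05483272] [-0.1 -1.2 -1.5  1.3  3.9  0.2 -0.3  0.3]
```

View pics/w4.png

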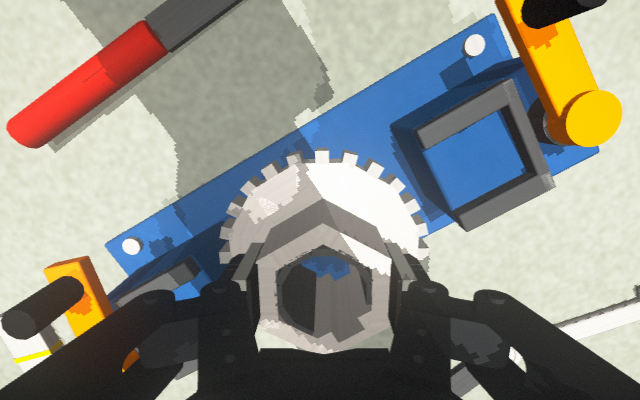

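The gear is aligned over the post, with the bore above it and the pillars clear. Now I'll lower it gently.

Request:
jog_arm --pt "0 0 0 1 -1 6 40" --pt "0 0 0 1 -1 12 40" --pt "0 0 0 1 -1 18 40" --pt "0 0 0 1 -1 24 40" --pt "0 0 0 1 -1 28 40" --pt "0 0 0 1 -1 28 40"

```text
t: 9.3
eef_pos: [0.5296, -0.015, 0.0639]
tool_rot: [-0.0, 0.285, 0.959, -0.0]
contact_force: [-0.3, 0.8, -4.1]
gripper_width: 0.574
grasp_force: 53.4
```

Request:
jog_arm --pt "0 0 0 0 0 3 40" --pt "0 0 0 0 0 6 40" --pt "0 0 0 0 0 9 40" --pt "0 0 0 0 0 9 40"

```text
t: 9.8
eef_pos: [0.5296, -0.015, 0.055]
tool_rot: [-0.0, 0.285, 0.959, -0.0]
contact_force: [-0.0, 0.2, -3.4]
gripper_width: 0.574
grasp_force: 53.4
```

Past the key top with no resistance. I'll keep going down.

Request:
jog_arm --pt "0 0 0 0 0 4 40" --pt "0 0 0 0 0 8 40" --pt "0 0 0 0 0 10.5 40" --pt "0 0 0 0 0 12 40" --pt "0 0 0 0 0 12.5 40" --pt "0 0 0 0 0 12.5 40"

```text
t: 10.55
eef_pos: [0.5299, -0.0151, 0.0428]
tool_rot: [0.0, 0.285, 0.959, 0.0]
contact_force: [0.2, 0.5, -4.7]
gripper_width: 0.571
grasp_force: 53.4
```

Request:
jog_arm --pt "0 0 0 0 0 0.7 40" --pt "0 0 0 0 0 1.4 40" --pt "0 0 0 0 0 2 40" --pt "0 0 0 0 0 2 40"

```text
t: 11.05
eef_pos: [0.53, -0.015, 0.042]
tool_rot: [0.0, 0.285, 0.959, 0.0]
contact_force: [-5.1, 0.2, 12.0]
gripper_width: 0.575
grasp_force: 55.3
```

Contact comes at TCP 0.042, exactly the seated height (20 mm on the key would read 0.062). I'll release and go to the bar.

Request:
jog_arm --pt "0 0 0 0 0 0.5 62" --pt "0 0 0 0 0 0.5 62" --pt "0 0 0 0 0 -5 62" --pt "0 0 0 0 0 -60 62" --pt "0 0 0 0 0 -120 62" --pt "0 0 -0.1 -10 -20 -175 62" --pt "0 0 -0.2 -45 -65 -208 62" --pt "0 0 -0.3 -80 -115 -208 62" --pt "0 0 -0.35 -120 -170 -208 62" --pt "0 0 -0.35 -158 -225 -208 62"

```text
t: 12.3
eef_pos: [0.539, -0.2803, 0.2494]
tool_rot: [0.001, 0.113, 0.994, 0.0]
contact_force: [1.0, 0.1, -0.6]
gripper_width: 0.729
grasp_force: 0.0
```

```bash
cat >> h.py <<'E'
def redrect(p,z):
    g=p['pixels'].astype(int); m=((g[...,0]>90)&(g[...,1]*2.2<g[...,0])&(g[...,2]*2.2<g[...,0])).astype(np.uint8)
    cs,_=cv2.findContours(m,cv2.RETR_EXTERNAL,cv2.CHAIN_APPROX_NONE); out=[]
    for c in cs:
        if cv2.contourArea(c)>200:
            W=np.array([at(p,u,z) for u in c[:,0].astype(float)],np.float32)*1000; out.append((c[:,0].mean(0).round(0),cv2.minAreaRect(W)))
    return out
E
python3 - <<'E'
from h import *
p=cam('wrist');p=cam('wrist'); save('w5',p); print(Tt()[:3,3].round(4))
for r in bot.tip_of('bar',p)[:2]: print(r,at(p,r['xy'],0))
for r in redrect(p,.04): print(r)
print(bot.tip_of('gear',p)[:2])
E
```

```text
[ 0.5364 -0.2874  0.2495]
{'xy': [332.7, 191.8], 'score': 0.78} [ 0.56592872 -0.28919268]
(array([334., 200.]), ((566.7522583007812, -289.18438720703125), (18.803897857666016, 68.76193237304688), 73.2997817993164))
[{'xy': [577.9, 108.5], 'score': 0.56}]
```

View pics/w5.png

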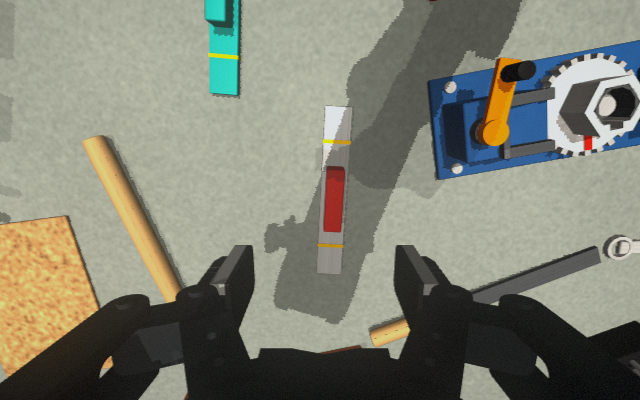

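```bash
python3 - <<'E'
from h import *
go([.5665,-.2892,.016],np.radians(73.3)); print(np.degrees(np.arctan2(*Tt()[[1,0],1])))
E
```

```text
go [-0.0, -0.0, 0.06] [-29.7, -2.5, 232.8] q7 1.87
76.75283236381138
```

Request:
jog_arm --pt "0 0 0.06 -30 -2.5 50 62" --pt "0 0 0.06 -30 -2.5 110 62" --pt "0 0 0.06 -30 -2.5 165 62" --pt "0 0 0.06 -30 -2.5 205 62" --pt "0 0 0.06 -30 -2.5 225 62" --pt "0 0 0.06 -30 -2.5 232 62" --pt "0 0 0.06 -30 -2.5 232 10" --pt "0 0 0.06 -30 -2.5 232 10" --pt "0 0 0.06 -30 -2.5 232 10" --pt "0 0 0.06 -30 -2.5 232 10" --grip_force 60

```text
t: 13.75
eef_pos: [0.5688, -0.2883, 0.0186]
tool_rot: [0.001, 0.144, 0.99, -0.0]
contact_force: [-0.1, 0.3, 6.7]
gripper_width: 0.222
grasp_force: 60.3
```

Request:
jog_arm --pt "0 0 0 0 0 -15 10" --pt "0 0 0 0 0 -65 10" --pt "0 0 0 0 0 -125 10" --pt "0 0 0.15 10 20 -185 10" --pt "0 0 0.33 30 60 -230 10" --pt "0 0 0.51 45 105 -234 10" --pt "0 0 0.69 65 150 -234 10" --pt "0 0 0.87 85 195 -234 10" --pt "0 0 1.05 112 253 -234 10" --pt "0 0 1.23 112 253 -234 10"

```text
t: 15.0
eef_pos: [0.5307, -0.008, 0.2507]
tool_rot: [-0.002, 0.684, 0.73, 0.0]
contact_force: [0.2, -1.0, -4.1]
gripper_width: 0.216
grasp_force: 59.6
```

Request:
jog_arm --pt "0 0 0.1 0 0 0 10" --pt "0 0 0.1 0 0 0 10" --pt "0 0 0.1 0 0 0 10"

```text
t: 15.38
eef_pos: [0.5317, -0.0136, 0.251]
tool_rot: [-0.0, 0.719, 0.695, 0.0]
contact_force: [-0.2, 0.5, -4.1]
gripper_width: 0.221
grasp_force: 59.6
```

```bash
cat >> h.py <<'E'
def yel(g):
    g=g.astype(int); m=((g[...,0]>130)&(g[...,1]>110)&(g[...,2]<80)&(abs(g[...,0]-g[...,1])<70)).astype(np.uint8)
    n,l,s,c=cv2.connectedComponentsWithStats(m); return [(int(s[i,4]),c[i].round(1).tolist()) for i in range(1,n) if s[i,4]>20]
E
python3 - <<'E'
from h import *
p=cam('wrist');save('w6',p); T=Tt(); print(T.round(4).tolist(), bot.get_obs()['contact_force'].round(1))
print(yel(cv2.imread('pics/w5.png')[...,::-1])); print(yel(p['pixels']))
print(bot.tip_of('gear',p)[:2],bot.tip_of('bar',p)[:2])
f,r=fixfit([p],(.5314,-.0145,-.054)); print(f,r)
go([.5313,-.0147,.1],np.radians(-3.1))
E
```

```text
[[0.0354, 0.9994, -0.0002, 0.5318], [0.9994, -0.0354, 0.0002, -0.0137], [0.0002, -0.0002, -1.0, 0.2509], [0.0, 0.0, 0.0, 1.0]] [ 0.3  0.3 -4.1]
[(109, [223.0, 55.7]), (374, [503.5, 124.2]), (96, [336.9, 141.4]), (229, [143.2, 222.3]), (88, [330.2, 245.1]), (33, [384.6, 327.9])]
[(136, [281.8, 35.8]), (94, [259.3, 47.1]), (653, [323.9, 118.0])]
[] [{'xy': [324.4, 241.6], 'score': 0.85}]Traceback (most recent call last):
  File "<stdin>", line 5, in <module>
  File "h.py", line 40, in fixfit
    s=least_squares(lambda f:np.concatenate([proj(p,fix(f,P))-u for p,P,u in ob]),f0,loss='soft_l1',x_scale=[.01,.01,.05])
    return func(*args, **kwargs)
    vector_fun = VectorFunction(
        fun_wrapped,
    ...<6 lines>...
        workers=workers
    )
    self._update_fun()
    ~~~~~~~~~~~~~~~~^^
    self.f = self.fun_wrapped(xp_copy(self.x))
             ~~~~~~~~~~~~~~~~^^^^^^^^^^^^^^^^^
    return np.atleast_1d(self.fun(x))
                         ~~~~~~~~^^^
    return self.f(x, *self.args, **self.kwargs)
           ~~~~~~^^^^^^^^^^^^^^^^^^^^^^^^^^^^^^
  File "h.py", line 40, in <lambda>
    s=least_squares(lambda f:np.concatenate([proj(p,fix(f,P))-u for p,P,u in ob]),f0,loss='soft_l1',x_scale=[.01,.01,.05])
                             ~~~~~~~~~~~~~~^^^^^^^^^^^^^^^^^^^^^^^^^^^^^^^^^^^^^^
ValueError: need at least one array to concatenate
```

View pics/w6.png

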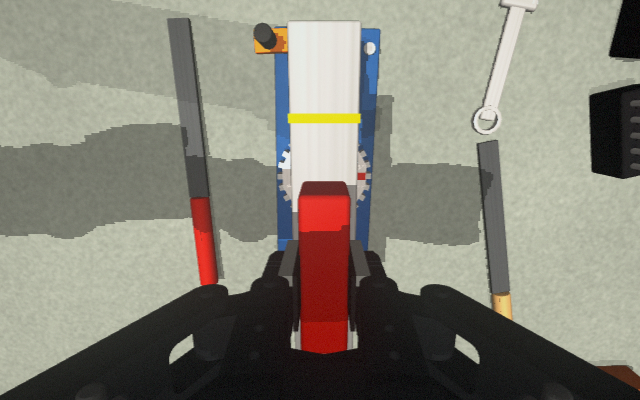

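The bar is held straight over the fixture, with its far end at row 20 and the yellow band at row 118. The gear's red mark is on the +x side at (361,176). I'll compute the bar's offset in the hand.

```bash
python3 - <<'E'
from h import *
p=cam('wrist'); T=Tt(); z=T[2,3]-.0066
def tl(uv): w=at(p,uv,z); return (T[:3,:3].T@(np.array([*w,z])-T[:3,3]))[:2]*1000
print('end',tl((324,20.5)),'band',tl((323.9,118)),'edges',tl((289,100)),tl((360.5,100)))
# band half separation from w5 (T then ~ commanded)
K=p['K']; q=dict(K=K); Tw=np.eye(4); y=np.radians(76.75); Y=np.array([np.cos(y),np.sin(y),0]); Zz=np.array([0,0,-1.])
Tw[:3,:3]=np.stack([np.cross(Y,Zz),Y,Zz],1); Tw[:3,3]=[.5364,-.2874,.2495]; q['W']=Tw@np.array(p['tool_from_camera'])
a,b=at(q,(336.9,141.4),.012),at(q,(330.2,245.1),.012); print('sep/2',np.hypot(*(a-b))*500,'ctr',(a+b)/2)
go([.5313,-.0147,.108],np.radians(-3.1))
E
```

```text
end [ 9.96633358e+01 -1.83637203e-02] band [ 6.20411725e+01 -4.43116224e-02] edges [ 69.38815597 -14.72621473] [69.39646922 15.34593621]
sep/2 61.741668472863054 ctr [ 0.56748005 -0.28340828]
go [-0.0, 0.0, 0.018] [-1.3, -0.7, 142.8] q7 0.06
```

Request:
jog_arm --pt "0 0 0.018 -1 -0.5 50 10" --pt "0 0 0.018 -1 -0.5 95 10" --pt "0 0 0.018 -1 -0.5 125 10" --pt "0 0 0.018 -1 -0.5 140 10" --pt "0 0 0.018 -1 -0.5 142 10" --pt "0 0 0.018 -1 -0.5 142 10"

```text
t: 16.62
eef_pos: [0.5325, -0.0143, 0.1098]
tool_rot: [0.001, 0.726, 0.688, 0.001]
contact_force: [0.4, 0.2, -3.9]
gripper_width: 0.219
grasp_force: 59.5
```

```bash
python3 - <<'E'
from h import *
p=cam('wrist'); T=Tt(); print(bot.get_obs()['contact_force'].round(1)); go([.5313,-.0147,.09],np.radians(-3.1))
for k in F:
    for r in bot.tip_of(k,p)[:2]: print(k,round(r['score'],2),np.round(r['xy'],1),proj(p,fix((.5313,-.0147,-.054),F[k])).round(1))
g=p['pixels'].astype(int); m=((g[...,0]>110)&(g[...,1]*2<g[...,0])&(g[...,2]*2<g[...,0])).astype(np.uint8)
cv2.imwrite('pics/w7.png',p['pixels'][...,::-1])
# row scans across the left saddle/bar
for r in (20,30,40,60):
  print(r,[(c,tuple(g[r,c])) for c in range(250,410,8)])
E
```

```text
[ 0.8  1.2 -4.3]
go [0.002, -0.001, -0.0] [-0.5, -1.3, 20.0] q7 0.2
latch_right_pivot 0.25 [602.3  19.4] [322.  428.2]
20 [(250, (np.int64(64), np.int64(110), np.int64(167))), (258, (np.int64(66), np.int64(112), np.int64(173))), (266, (np.int64(113), np.int64(115), np.int64(112))), (274, (np.int64(110), np.int64(112), np.int64(110))), (282, (np.int64(119), np.int64(120), np.int64(117))), (290, (np.int64(106), np.int64(105), np.int64(104))), (298, (np.int64(105), np.int64(106), np.int64(102))), (306, (np.int64(106), np.int64(105), np.int64(102))), (314, (np.int64(106), np.int64(105), np.int64(101))), (322, (np.int64(102), np.int64(102), np.int64(100))), (330, (np.int64(101), np.int64(104), np.int64(100))), (338, (np.int64(101), np.int64(99), np.int64(99))), (346, (np.int64(99), np.int64(102), np.int64(100))), (354, (np.int64(97), np.int64(98), np.int64(97))), (362, (np.int64(107), np.int64(108), np.int64(108))), (370, (np.int64(107), np.int64(107), np.int64(107))), (378, (np.int64(105), np.int64(108), np.int64(104))), (386, (np.int64(53), np.int64(84), np.int64(126))), (394, (np.int64
[... 2612 characters left out ...]
9))), (306, (np.int64(243), np.int64(242), np.int64(237))), (314, (np.int64(243), np.int64(245), np.int64(240))), (322, (np.int64(244), np.int64(242), np.int64(237))), (330, (np.int64(244), np.int64(242), np.int64(235))), (338, (np.int64(242), np.int64(240), np.int64(234))), (346, (np.int64(243), np.int64(240), np.int64(236))), (354, (np.int64(236), np.int64(233), np.int64(227))), (362, (np.int64(72), np.int64(72), np.int64(69))), (370, (np.int64(110), np.int64(111), np.int64(109))), (378, (np.int64(105), np.int64(105), np.int64(105))), (386, (np.int64(50), np.int64(72), np.int64(104))), (394, (np.int64(63), np.int64(111), np.int64(167))), (402, (np.int64(65), np.int64(122), np.int64(189)))]
```

Request:
jog_arm --pt "0 0 0 -0.5 -0.5 4 10" --pt "0 0 0 -0.5 -0.5 8 10" --pt "0 0 0 -0.5 -0.5 12 10" --pt "0 0 0 -0.5 -0.5 15 10" --pt "0 0 0 -0.5 -0.5 16 10" --pt "0 0 0 -0.5 -0.5 16 10"

```text
t: 17.73
eef_pos: [0.531, -0.0148, 0.0927]
tool_rot: [-0.0, 0.726, 0.688, -0.0]
contact_force: [-0.4, 0.3, -3.8]
gripper_width: 0.219
grasp_force: 59.5
```

Request:
jog_arm --pt "0 0 0 0 0 1 10" --pt "0 0 0 0 0 2 10" --pt "0 0 0 0 0 3 10" --pt "0 0 0 0 0 3 10"

```text
t: 18.23
eef_pos: [0.5311, -0.0147, 0.0906]
tool_rot: [-0.0, 0.726, 0.688, 0.0]
contact_force: [-2.5, 0.9, 5.4]
gripper_width: 0.22
grasp_force: 61.1
```

Contact is at 0.0906, which is bar underside 72 mm. I'll release, back off upwards and look at everything.

Request:
jog_arm --pt "0 0 0 0 0 -1 45" --pt "0 0 0 0 0 -1 45" --pt "0 0 0 0 0 -4 45" --pt "0 0 0 0 0 -50 45" --pt "0 0 0 0 0 -110 45" --pt "0 0 0 0 0 -170 45" --pt "0 0 0 0 0 -230 45" --pt "0 0 0 0 0 -240 45" --pt "0 0 0 0 0 -240 45"

```text
t: 19.35
eef_pos: [0.5311, -0.0146, 0.33]
tool_rot: [0.0, 0.726, 0.688, 0.001]
contact_force: [0.5, -0.3, -0.9]
gripper_width: 0.526
grasp_force: 0.0
```

```bash
cat >> h.py <<'E'
def check(p,f):
    g=p['pixels'].astype(int); rgb=g
    for s,n in((1,'left'),(-1,'right')):
        P=fix(f,(0,s*.124,.086))
        for r in bot.tip_of(f'latch_{n}_handle',p)[:2]:
            h=at(p,r['xy'],.108); d=h-P[:2]; c,sn=np.cos(-f[2]),np.sin(-f[2]); l=np.array([c*d[0]-sn*d[1],sn*d[0]+c*d[1]])*1000
            print(n,'handle',round(r['score'],2),np.round(r['xy']),h.round(4),'rel',l.round(1),'r',np.hypot(*l).round(1),'open',np.arctan2(-l[0],-s*l[1]).round(3))
    for k in F:
        for r in bot.tip_of(k,p)[:1]: print(k,round(r['score'],2),np.round(r['xy']-proj(p,fix(f,F[k])),1))
E
python3 - <<'E'
from h import *
f=(.5314,-.0146,-.054)
p=cam('wrist'); save('w8',p); print(Tt()[:3,3].round(4)); check(p,f)
for r in bot.tip_of('bar',p)[:2]: print(r['score'],at(p,r['xy'],.072), 'bar @.072')
print(redrect(p,.112))
for n in('top','scene'):
    p=cam(n); print(n); check(p,f)
    for r in bot.tip_of('bar',p)[:3]: print(r['score'],at(p,r['xy'],.072), 'bar @.072')
E
```

```text
[ 0.5304 -0.0146  0.3288]
left handle 0.67 [277.  55.] [0.4908 0.1065] rel [-47.   -5.3] r 47.3 open 1.459
right handle 0.66 [282. 265.] [ 0.4761 -0.1214] rel [-49.4  14.4] r 51.5 open 1.288
saddle_left 0.58 [-0.5 -0.5]
saddle_right 0.88 [ 4.  -0.9]
latch_left_pivot 0.57 [-1.  -2.7]
latch_right_pivot 0.82 [0.8 0.6]
fixture 0.64 [148.   99.1]
0.77 [ 0.5318806  -0.01193342] bar @.072
[(array([224., 221.]), ((417.085693359375, -64.93551635742188), (87.37413024902344, 16.23847770690918), 89.05623626708984)), (array([324., 172.]), ((531.0430908203125, -13.84988784790039), (67.67689514160156, 18.504684448242188), 86.53455352783203))]
top
left handle 0.47 [275. 213.] [0.4982 0.1183] rel [-40.3   6.9] r 40.9 open 1.741
right handle 0.46 [361. 223.] [ 0.4767 -0.1286] rel [-48.4   7.2] r 49.0 open 1.423
saddle_left 0.57 [2.9 1.1]
saddle_right 0.78 [ 0.6 -1.4]
latch_left_pivot 0.69 [-1.5  2.5]
latch_right_pivot 0.58 [-2.3 -0.3]
0.63 [ 0.33919195 -0.32874631] bar @.072
scene
left handle 0.5 [353. 207.] [0.4897 0.1102] rel [-48.4  -1.6] r 48.4 open 1.538
right handle 0.5 [295. 163.] [ 0.4886 -0.133 ] rel [-36.3   3.5] r 36.5 open 1.476
seat 0.94 [-0.8  2.9]
saddle_left 0.93 [0.6 0.9]
saddle_right 0.56 [2.5 0.6]
latch_left_pivot 0.52 [2.4 0.9]
latch_right_pivot 0.51 [3.6 1.6]
fixture 0.87 [ 0.9 -1.7]
0.84 [ 0.53088481 -0.01652104] bar @.072
0.6 [ 0.38424578 -0.29204071] bar @.072
```

Bar pose agrees from both the wrist and scene views. Handle opening angles are left ≈1.46 and right ≈1.29. Now I'll plan the left latch.

```bash
python3 - <<'E'
from h import *
f=(.5314,-.0146,-.054)
# dark pegs in the saved w8 view: recompute live
p=cam('wrist'); g=p['pixels'].astype(int)
for n,s,a in(('left',1,1.46),('right',-1,1.29)):
    X=fix(f,(-.048*np.sin(a),s*(.124-.048*np.cos(a)),.108)); u=proj(p,X).astype(int)
    x0,y0=u-25; m=(g[max(y0,0):u[1]+25,x0:u[0]+25].max(2)<70).astype(np.uint8)
    _,l,st,c=cv2.connectedComponentsWithStats(m)
    i=1+st[1:,4].argmax(); print(n,u,st[i]+[x0,max(y0,0),0,0,0],c[i]+[x0,max(y0,0)], at(p,c[i]+[x0,max(y0,0)],.108), X)
    go([X[0],X[1],.16])
E
```

```text
left [276  54] [273  47  12  15  76] [280.21052632  56.10526316] [0.49382119 0.10522232] [0.49017015 0.10649449 0.108     ]
go [-0.0, -0.0, -0.0] [118.9, -47.4, 169.8] q7 -0.01
right [284 265] [259 242  16  48 624] [266.6650641  268.41666667] [ 0.45768304 -0.12490669] [ 0.47937235 -0.12264756  0.108     ]
go [-0.0, -0.0, -0.0] [-110.5, -45.7, 169.8] q7 -0.01
```

Request:
jog_arm --pt "0 0 0 55 -22 30 45" --pt "0 0 0 100 -40 70 45" --pt "0 0 0 119 -46 120 45" --pt "0 0 0 119 -46 160 45" --pt "0 0 0 119 -46 160 45"

```text
t: 21.52
eef_pos: [0.4895, 0.1061, 0.1677]
tool_rot: [-0.001, 0.726, 0.688, -0.003]
contact_force: [0.6, -0.1, 1.4]
gripper_width: 0.528
grasp_force: 0.0
```

```bash
python3 - <<'E'
from h import *
f=(.5314,-.0146,-.054)
p=cam('wrist'); save('w9',p); T=Tt(); print(T[:3,3].round(4)); check(p,f)
g=p['pixels'].astype(int)
o=((g[...,0]>150)&(g[...,1]>70)&(g[...,1]<190)&(g[...,2]<70)).astype(np.uint8)
n,l,s,c=cv2.connectedComponentsWithStats(o); 
for i in range(1,n):
    if s[i,4]>150: 
        cn=cv2.findContours((l==i).astype(np.uint8),0,1)[0][0][:,0].astype(float); W=np.array([at(p,u,.094) for u in cn],np.float32)*1000
        print(s[i],c[i].round(),cv2.minAreaRect(W))
E
```

```text
[0.4912 0.106  0.1696]
left handle 0.87 [327. 216.] [0.491  0.1077] rel [-46.9  -4. ] r 47.1 open 1.485
left handle 0.62 [374. 309.] [0.5198 0.04  ] rel [-14.5 -70.1] r 71.6 open 0.204
right handle 0.72 [582. 178.] [0.6458 0.1234] rel [106.8 268. ] r 288.5 open -0.379
latch_left_pivot 0.9 [-0.4  2.5]
[ 309  190  108   32 2343] [370. 205.] ((514.8214111328125, 108.91401672363281), (21.308774948120117, 70.95624542236328), 86.9994888305664)
```

Request:
jog_arm --pt "0 0 0 2 0 30 45" --pt "0 0 0 2 0 55 45" --pt "0 0 0 2 0 65 45" --pt "0 0 0 2 0 65 45" --pt "0 0 0 2 0 65 8" --pt "0 0 0 2 0 65 8" --pt "0 0 0 2 0 65 8" --grip_force 25

```text
t: 22.85
eef_pos: [0.4908, 0.1088, 0.1056]
tool_rot: [-0.001, 0.726, 0.688, -0.0]
contact_force: [-5.3, 0.2, 7.9]
gripper_width: 0.148
grasp_force: 25.0
```

```bash
cat >> h.py <<'E'
def arc(f,s,angs):
    T=Tt(); P=fix(f,(0,s*.124,.086)); print('tcp',T[:3,3].round(4),bot.get_obs()['gripper_width'])
    for a in angs:
        X=fix(f,(-.048*np.sin(a),s*(.124-.048*np.cos(a)),.1)); d=T[:3,:3].T@(np.array([X[0],X[1],T[2,3]])-T[:3,3])*1000; print(round(a,2),d.round(1).tolist())
E
python3 - <<'E'
from h import *
arc((.5314,-.0146,-.054),1,np.linspace(1.5,0,16))
E
```

```text
tcp [0.4908 0.1088 0.1056] 0.14842797591714602
1.5 [-0.4, -0.6, 0.0]
1.4 [-5.2, -0.1, -0.0]
1.3 [-9.9, 1.0, -0.0]
1.2 [-14.4, 2.5, -0.0]
1.1 [-18.8, 4.5, -0.0]
1.0 [-23.0, 6.8, -0.0]
0.9 [-26.9, 9.6, -0.0]
0.8 [-30.5, 12.8, -0.1]
0.7 [-33.7, 16.3, -0.1]
0.6 [-36.6, 20.1, -0.1]
0.5 [-39.1, 24.2, -0.1]
0.4 [-41.2, 28.5, -0.1]
0.3 [-42.9, 33.1, -0.1]
0.2 [-44.1, 37.7, -0.1]
0.1 [-44.8, 42.4, -0.1]
0.0 [-45.0, 47.2, -0.1]
```

Request:
jog_arm --pt "0 0 0 -5 0 0 8" --pt "0 0 0 -10 1 0 8" --pt "0 0 0 -14.5 2.5 0 8" --pt "0 0 0 -19 4.5 0 8" --pt "0 0 0 -23 7 0 8" --pt "0 0 0 -27 9.5 0 8" --pt "0 0 0 -30.5 13 0 8" --pt "0 0 0 -33.5 16.5 0 8" --pt "0 0 0 -36.5 20 0 8" --pt "0 0 0 -39 24 0 8"

```text
t: 24.1
eef_pos: [0.5096, 0.0654, 0.105]
tool_rot: [-0.002, 0.727, 0.687, -0.004]
contact_force: [-12.5, -7.1, 13.8]
gripper_width: 0.146
grasp_force: 26.2
```

```bash
python3 - <<'E'
from h import *
arc((.5314,-.0146,-.054),1,[.4,.3,.2,.1,0,-.04])
E
```

```text
tcp [0.5096 0.0654 0.105 ] 0.14591203524192223
0.4 [1.1, 7.4, -0.1]
0.3 [-0.5, 11.9, -0.1]
0.2 [-1.7, 16.6, -0.1]
0.1 [-2.4, 21.3, -0.2]
0 [-2.7, 26.1, -0.2]
-0.04 [-2.6, 28.0, -0.2]
```

Request:
jog_arm --pt "0 0 0 0 0 0 8" --pt "0 0 0 0 0 0 8"

```text
t: 24.35
eef_pos: [0.5102, 0.0648, 0.1051]
tool_rot: [-0.001, 0.727, 0.687, -0.003]
contact_force: [-11.2, -9.2, 12.3]
gripper_width: 0.148
grasp_force: 25.9
```

```bash
python3 - <<'E'
from h import *
f=(.5314,-.0146,-.054)
arc(f,1,[.5,.4,.3,.2,.1,0,-.04]); print(Tt().round(3).tolist(),bot.get_obs()['contact_force'].round(1))
p=cam('wrist'); save('w10',p); check(p,f); 
for r in bot.tip_of('bar',p)[:2]: print(r['score'],at(p,r['xy'],.072), 'bar')
print(redrect(p,.112))
E
```

```text
tcp [0.5102 0.0648 0.1051] 0.14842611710058187
0.5 [3.8, 2.4, -0.0]
0.4 [1.7, 6.8, -0.0]
0.3 [0.1, 11.3, -0.1]
0.2 [-1.1, 15.9, -0.1]
0.1 [-1.8, 20.7, -0.1]
0 [-2.0, 25.5, -0.2]
-0.04 [-2.0, 27.4, -0.2]
[[0.057, 0.998, -0.007, 0.51], [0.998, -0.057, -0.003, 0.065], [-0.003, -0.006, -1.0, 0.105], [0.0, 0.0, 0.0, 1.0]] [-11.2  -9.2  12.3]
left handle 0.68 [321. 251.] [0.5094 0.07  ] rel [-26.6 -40.7] r 48.6 open 0.578
saddle_left 0.65 [-1.3  1. ]
latch_left_pivot 0.56 [0.6 1.3]
[(array([185., 351.]), ((442.40496826171875, 24.038938522338867), (14.766486167907715, 5.777565002441406), 42.908939361572266))]
```

Request:
jog_arm --pt "0 0 0 0 0 0 22" --pt "0 0 0 0 0 0 22" --pt "0 0 0 0 0 0 22"

```text
t: 25.22
eef_pos: [0.5139, 0.0688, 0.105]
tool_rot: [0.0, 0.726, 0.688, 0.0]
contact_force: [-0.8, 0.8, 0.1]
gripper_width: 0.256
grasp_force: 0.0
```

```bash
python3 - <<'E'
from h import *
f=(.5314,-.0146,-.054)
arc(f,1,[.5,.4,.3,.2,.1,0]); print(bot.get_obs()['contact_force'].round(1))
p=cam('wrist'); check(p,f)
E
```

```text
tcp [0.5139 0.0688 0.105 ] 0.2564766056197173
0.5 [-0.5, -1.0, -0.0]
0.4 [-2.6, 3.3, 0.0]
0.3 [-4.2, 7.8, 0.0]
0.2 [-5.4, 12.4, 0.0]
0.1 [-6.1, 17.2, 0.0]
0 [-6.4, 22.0, 0.0]
[-0.8  0.8  0.1]
left handle 0.75 [315. 258.] [0.5099 0.0706] rel [-26.1 -40. ] r 47.8 open 0.578
saddle_left 0.68 [1.4 0.4]
latch_left_pivot 0.89 [ 1.1 -0.5]
latch_right_pivot 0.42 [-178.9 -197.6]
```

Request:
jog_arm --pt "0 0 0 -1 3 0 22" --pt "0 0 0 -3 7 0 22" --pt "0 0 0 -4 11 0 22" --pt "0 0 0 -5 15 0 22" --pt "0 0 0 -6 18 0 22" --pt "0 0 0 -6 21 0 22" --pt "0 0 0 -6 23 0 22" --pt "0 0 0 -6 24.5 0 22" --pt "0 0 0 -6 24.5 0 22"

```text
t: 26.8
eef_pos: [0.5381, 0.0612, 0.1049]
tool_rot: [0.0, 0.726, 0.688, 0.0]
contact_force: [-1.2, 0.3, 0.4]
gripper_width: 0.256
grasp_force: 0.2
```

```bash
python3 - <<'E'
from h import *
f=(.5314,-.0146,-.054)
arc(f,1,[0]); print(bot.get_obs()['contact_force'].round(1))
p=cam('wrist'); check(p,f)
E
```

```text
tcp [0.5381 0.0612 0.1049] 0.25647641492561396
0 [-0.1, -2.6, -0.0]
[-1.2  0.3  0.4]
left handle 0.93 [314. 262.] [0.5337 0.0613] rel [ -1.8 -48.1] r 48.1 open 0.038
saddle_left 0.69 [ 2.5 -1.5]
saddle_right 0.7 [ 262.5 -322.5]
latch_left_pivot 0.72 [-1.3 -0.5]
fixture 0.93 [-0.7 -2.9]
```

Almost closed. I'll push to the stop until the force rises.

Request:
jog_arm --pt "0 0 0 0 1 0 22" --pt "0 0 0 0 2 0 22" --pt "0 0 0 0 2 0 22"

```text
t: 27.62
eef_pos: [0.5396, 0.0607, 0.1047]
tool_rot: [-0.0, 0.726, 0.688, -0.0]
contact_force: [-1.1, -1.0, 0.9]
gripper_width: 0.26
grasp_force: 0.5
```

Request:
jog_arm --pt "0 0 0 0 1 0 22" --pt "0 0 0 0 1.5 0 22" --pt "0 0 0 0 1.5 0 22"

```text
t: 28.0
eef_pos: [0.5403, 0.0607, 0.1046]
tool_rot: [-0.001, 0.726, 0.688, -0.001]
contact_force: [-4.5, -0.7, 2.7]
gripper_width: 0.258
grasp_force: 2.3
```

Request:
jog_arm --pt "0 0 0 0 1 0 22" --pt "0 0 0 0 1 0 22"

```text
t: 28.25
eef_pos: [0.5404, 0.0607, 0.1045]
tool_rot: [-0.001, 0.726, 0.688, -0.001]
contact_force: [-6.7, -0.5, 5.4]
gripper_width: 0.257
grasp_force: 3.6
```

The force rises with no more motion, so the left latch is at its stop. I'll back off and go to the right one.

Request:
jog_arm --pt "0 0 0 0 -5 0 22" --pt "0 0 0 0 -5 0 22" --pt "0 0 0 0 -5 -30 22" --pt "0 0 0 0 -5 -66 22" --pt "0 0 0 -50 -18 -66 45" --pt "0 0 0 -100 -32 -66 45" --pt "0 0 0 -150 -46 -66 45" --pt "0 0 0 -186 -56 -66 45" --pt "0 0 0 -186 -56 -66 45"

```text
t: 29.38
eef_pos: [0.4756, -0.1252, 0.1713]
tool_rot: [0.001, 0.728, 0.686, 0.0]
contact_force: [-0.4, 0.3, 0.5]
gripper_width: 0.528
grasp_force: 0.0
```

```bash
python3 - <<'E'
from h import *
f=(.5314,-.0146,-.054)
arc(f,-1,[1.5,1.4,1.3,1.2])
for i in range(2): p=cam('wrist'); check(p,f)
p=cam('scene'); check(p,f)
E
```

```text
tcp [ 0.4756 -0.1252  0.1713] 0.5284445891865127
1.5 [-7.2, 1.9, 0.0]
1.4 [-2.4, 2.4, 0.0]
1.3 [2.3, 3.5, 0.0]
1.2 [6.8, 4.9, 0.0]
right handle 0.69 [327. 210.] [ 0.4782 -0.1208] rel [-47.4  15.1] r 49.8 open 1.262
latch_right_pivot 0.68 [ 0.6 -0.8]
fixture 0.29 [-54.2 160.6]
right handle 0.67 [216.  96.] [ 0.4177 -0.045 ] rel [-111.9   87.5] r 142.1 open 0.907
right handle 0.59 [329. 219.] [ 0.4794 -0.1229] rel [-46.1  13. ] r 47.9 open 1.296
latch_right_pivot 0.9 [0.2 0. ]
fixture 0.66 [ 6.1 -2. ]
left handle 0.58 [331. 206.] [0.5334 0.0614] rel [ -2.1 -48. ] r 48.1 open 0.045
right handle 0.53 [297. 163.] [ 0.4831 -0.1283] rel [-42.1   7.9] r 42.8 open 1.385
seat 0.95 [-0.3  0.6]
saddle_left 0.8 [ 0.2 -1.6]
saddle_right 0.61 [ 1.3 -0.9]
latch_left_pivot 0.57 [ 1.7 -1.3]
latch_right_pivot 0.57 [1.8 0.9]
fixture 0.73 [-0.2  0.3]
```

Request:
jog_arm --pt "0 0 -0.17 3 3 0 45" --pt "0 0 -0.34 3 3 0 45" --pt "0 0 -0.51 3 3 0 45" --pt "0 0 -0.68 3 3 0 45" --pt "0 0 -0.85 3 3 0 45" --pt "0 0 -1.02 3 3 0 45" --pt "0 0 -1.19 3 3 0 45" --pt "0 0 -1.29 3 3 0 45" --pt "0 0 -1.29 3 3 20 45" --pt "0 0 -1.29 3 3 20 45"

```text
t: 31.98
eef_pos: [0.4782, -0.119, 0.1498]
tool_rot: [-0.001, 0.167, 0.986, -0.0]
contact_force: [-0.9, -0.4, -0.4]
gripper_width: 0.53
grasp_force: 0.0
```

```bash
python3 - <<'E'
from h import *
f=(.5314,-.0146,-.054)
for i in range(2): p=cam('wrist'); check(p,f)
go([.479,-.1223,.1045],1.236)
E
```

```text
right handle 0.85 [318. 234.] [ 0.4798 -0.1235] rel [-45.7  12.5] r 47.4 open 1.303
saddle_left 0.59 [-2.1 -2.4]
latch_right_pivot 0.97 [-1.3 -0.2]
right handle 0.95 [317. 230.] [ 0.4795 -0.1237] rel [-46.   12.3] r 47.6 open 1.31
saddle_left 0.58 [-4.6 -0.4]
latch_right_pivot 0.76 [1.1 2.7]
go [0.0, -0.0, -0.0] [-0.8, -3.1, 46.3] q7 1.51
```

Request:
jog_arm --pt "0 0 0 -1 -3 0 45" --pt "0 0 0 -1 -3 25 45" --pt "0 0 0 -1 -3 42 45" --pt "0 0 0 -1 -3 46 45" --pt "0 0 0 -1 -3 46 22" --pt "0 0 0 -1 -3 46 22" --pt "0 0 0 -1 -3 46 22"

```text
t: 33.75
eef_pos: [0.4796, -0.1223, 0.1054]
tool_rot: [0.001, 0.167, 0.986, 0.0]
contact_force: [0.4, -0.3, 0.7]
gripper_width: 0.256
grasp_force: 0.0
```

```bash
python3 - <<'E'
from h import *
f=(.5314,-.0146,-.054)
print(bot.get_obs()['contact_force'].round(1),bot.get_obs()['gripper_width'])
p=cam('wrist'); check(p,f); T=Tt(); print(T[:3,3])
P=fix(f,(0,-.124,.086)); 
y0=np.arctan2(T[1,1],T[0,1])
for a in np.r_[np.arange(1.2,0,-.1),0]:
    L=.004; X=fix(f,(-.048*np.sin(a)+L*np.cos(a),-.124+.048*np.cos(a)+L*np.sin(a),T[2,3]))
    print(a.round(2),'turn',round(y0-(a-.054),2),(T[:3,:3].T@(X-T[:3,3])*1000).round(1))
E
```

```text
[ 0.4 -0.3  0.7] 0.255941198929234
right handle 0.74 [318. 262.] [ 0.4788 -0.1251] rel [-46.5  10.8] r 47.7 open 1.343
saddle_left 0.67 [-155.2   36.1]
latch_right_pivot 0.87 [ 1.9 -0.5]
[ 0.47920724 -0.12226385  0.10479594]
1.2 turn 0.09 [-0.8  8.   0. ]
1.1 turn 0.19 [-1.9 12.7  0. ]
1.0 turn 0.29 [-3.4 17.3  0. ]
0.9 turn 0.39 [-5.4 21.6  0. ]
0.8 turn 0.49 [-7.8 25.8  0. ]
0.7 turn 0.59 [-10.6  29.7   0. ]
0.6 turn 0.69 [-13.8  33.3   0. ]
0.5 turn 0.79 [-17.3  36.6   0. ]
0.4 turn 0.89 [-21.2  39.5   0. ]
0.3 turn 0.99 [-25.3  42.    0. ]
0.2 turn 1.09 [-29.6  44.1   0. ]
0.1 turn 1.19 [-34.1  45.8   0. ]
0.0 turn 1.29 [-38.8  46.9   0. ]
```

Request:
jog_arm --pt "0 0 0.05 0 4 0 22" --pt "0 0 0.09 -1 8 0 22" --pt "0 0 0.19 -2 12.5 0 22" --pt "0 0 0.29 -3.5 17 0 22" --pt "0 0 0.39 -5.5 21.5 0 22" --pt "0 0 0.49 -8 26 0 22" --pt "0 0 0.59 -10.5 29.5 0 22" --pt "0 0 0.69 -14 33.5 0 22" --pt "0 0 0.79 -17.5 36.5 0 22" --pt "0 0 0.89 -21 39.5 0 22"

```text
t: 35.45
eef_pos: [0.5115, -0.0919, 0.1046]
tool_rot: [-0.001, 0.576, 0.817, -0.0]
contact_force: [-1.5, -1.5, -0.2]
gripper_width: 0.257
grasp_force: 0.6
```

```bash
python3 - <<'E'
from h import *
f=(.5314,-.0146,-.054)
print(bot.get_obs()['contact_force'].round(1))
p=cam('wrist'); check(p,f); T=Tt(); print(T[:3,3])
y0=np.arctan2(T[1,1],T[0,1])
for a in (.4,.3,.2,.1,.05,0,-.03):
    L=.004; X=fix(f,(-.048*np.sin(a)+L*np.cos(a),-.124+.048*np.cos(a)+L*np.sin(a),T[2,3]))
    print(a,'turn',round(y0-(a-.054),2),(T[:3,:3].T@(X-T[:3,3])*1000).round(1))
E
```

```text
[-1.5 -1.5 -0.2]
right handle 0.8 [314. 262.] [ 0.5072 -0.0931] rel [-19.9  44.3] r 48.6 open 0.422
right handle 0.4 [414. 109.] [ 0.5227 -0.0181] rel [ -8.5 120.1] r 120.4 open 0.071
seat 0.82 [-4.6  0.4]
saddle_right 0.92 [2.9 1.6]
latch_left_pivot 0.24 [-187.7  321.3]
latch_right_pivot 0.77 [ 1.1 -1.2]
fixture 0.57 [-0.5 -1.2]
[ 0.51199569 -0.09196933  0.10486232]
0.4 turn 0.0 [-0.   0.2  0. ]
0.3 turn 0.1 [-0.6  5.   0. ]
0.2 turn 0.2 [-1.8  9.7  0. ]
0.1 turn 0.3 [-3.3 14.2  0. ]
0.05 turn 0.35 [-4.3 16.4  0. ]
0 turn 0.4 [-5.4 18.6  0. ]
-0.03 turn 0.43 [-6.  19.9  0. ]
```

The peg follows well. I'll finish the arc, then press to the stop.

Request:
jog_arm --pt "0 0 0.1 -0.5 5 0 22" --pt "0 0 0.2 -2 9.5 0 22" --pt "0 0 0.3 -3.5 14 0 22" --pt "0 0 0.35 -4.5 16.5 0 22" --pt "0 0 0.4 -5.5 18.5 0 22" --pt "0 0 0.4 -5.5 19 0 22" --pt "0 0 0.4 -5.5 19 0 22"

```text
t: 36.78
eef_pos: [0.5315, -0.0906, 0.1047]
tool_rot: [-0.0, 0.726, 0.688, -0.0]
contact_force: [-1.0, -0.7, 0.2]
gripper_width: 0.258
grasp_force: 0.4
```

Request:
jog_arm --pt "0 0 0 0 1 0 22" --pt "0 0 0 0 1.5 0 22" --pt "0 0 0 0 1.5 0 22"

```text
t: 37.15
eef_pos: [0.5319, -0.0906, 0.1046]
tool_rot: [-0.001, 0.726, 0.688, -0.001]
contact_force: [-4.8, 1.1, 3.2]
gripper_width: 0.261
grasp_force: 2.7
```

Request:
jog_arm --pt "0 0 0 0 1 0 22" --pt "0 0 0 0 1 0 22"

```text
t: 37.4
eef_pos: [0.5321, -0.0906, 0.1044]
tool_rot: [-0.002, 0.726, 0.688, -0.001]
contact_force: [-7.4, 0.5, 5.4]
gripper_width: 0.261
grasp_force: 3.9
```

Request:
jog_arm --pt "0 0 0 0 -5 0 22" --pt "0 0 0 0 -6 0 22" --pt "0 0 0 0 -6 -30 22" --pt "0 0 0 20 -6 -80 22" --pt "0 0 0 60 -6 -140 22" --pt "0 0 0 75 -6 -200 22" --pt "0 0 0 75 -6 -225 22" --pt "0 0 0 75 -6 -225 22" --pt "0 0 0 75 -6 -225 22"

```text
t: 38.52
eef_pos: [0.5322, -0.0155, 0.3293]
tool_rot: [-0.0, 0.726, 0.688, 0.0]
contact_force: [-0.3, -0.3, 0.2]
gripper_width: 0.256
grasp_force: 0.0
```

```bash
python3 - <<'E'
from h import *
f=(.5314,-.0146,-.054)
for n in ('wrist','wrist','scene','top'):
    p=cam(n); print(n); check(p,f)
    if n=='wrist':
        save('fin',p); print(redrect(p,.112))
    for r in bot.tip_of('bar',p)[:2]: print('bar',r['score'],at(p,r['xy'],.072))
    for r in bot.tip_of('gear',p)[:2]: print('gear',r['score'],at(p,r['xy'],.02))
E
```

```text
wrist
left handle 0.59 [325. 100.] [0.5372 0.0598] rel [  1.8 -49.4] r 49.4 open -0.036
right handle 0.59 [318. 237.] [ 0.5217 -0.0891] rel [-5.6 49.1] r 49.4 open 0.114
saddle_left 0.9 [0.3 1.2]
saddle_right 0.87 [1.8 0. ]
latch_left_pivot 0.95 [-1.2  0.4]
latch_right_pivot 0.91 [-0.5 -2. ]
fixture 0.45 [ 0. 75.]
[(array([224., 221.]), ((417.4894714355469, -65.16605377197266), (88.04000091552734, 16.333951950073242), 89.18585968017578)), (array([323., 171.]), ((530.709716796875, -14.073898315429688), (68.54002380371094, 18.20831871032715), 87.22572326660156))]
gear 0.74 [ 0.53649907 -0.02096912]
gear 0.33 [ 0.52116697 -0.12054008]
wrist
left handle 0.8 [326.  98.] [0.539  0.0622] rel [  3.4 -46.9] r 47.0 open -0.073
left handle 0.2 [323. 268.] [ 0.5256 -0.1286] rel [   0.4 -238.2] r 238.2 open -0.002
right handle 0.63 [320. 237.] [ 0.5242 -0.0899] rel [-3.1 48.4] r 48.5 open 0.065
saddle_left 0.91 [ 2.9 -0.8]
saddle_right 0.85 [ 2.4 -1.1]
latch_left_pivot 0.69 [1.  2.6]
latch_right_pivot 0.91 [ 2.6 -0.6]
fixture 0.63 [146.9 -95.9]
[(array([224., 221.]), ((417.52874755859375, -65.372
[... 600 characters left out ...]
1
seat 0.74 [ 1.7 -0.3]
saddle_left 0.88 [-1.4 -1.8]
saddle_right 0.62 [1.5 1.8]
latch_left_pivot 0.74 [1.9 1. ]
latch_right_pivot 0.52 [3.3 2.4]
fixture 0.96 [2.3 1.1]
bar 0.77 [ 0.39297128 -0.28865344]
bar 0.65 [ 0.53406484 -0.02157706]
gear 0.75 [ 0.53096154 -0.02527932]
top
left handle 0.46 [296. 198.] [0.5446 0.0612] rel [  9.1 -47.6] r 48.5 open -0.188
right handle 0.46 [346. 207.] [ 0.5216 -0.0848] rel [-6.  53.4] r 53.7 open 0.112
right handle 0.36 [372. 141.] [ 0.7199 -0.1594] rel [196.  -10.4] r 196.3 open -1.624
seat 0.3 [26.4 -1. ]
saddle_left 0.63 [0.2 2.2]
saddle_right 0.98 [-2.7 -3. ]
latch_left_pivot 0.63 [-0.   2.8]
latch_right_pivot 0.42 [-0.3  0.9]
fixture 0.71 [26.8 -1.9]
```

```bash
python3 - <<'E'
from h import *
f=(.5314,-.0146,-.054)
p=cam('wrist'); g=p['pixels'].astype(int); print(Tt()[:3,3])
o=((g[...,0]>110)&(g[...,1]*1.25<g[...,0])&(g[...,1]>g[...,0]*.4)&(g[...,2]<80)&(g[...,2]<g[...,1]*.6)).astype(np.uint8)
n,l,s,c=cv2.connectedComponentsWithStats(o)
for i in range(1,n):
    if s[i,4]>80:
        v,u=np.nonzero(l==i); W=np.array([at(p,q,.094) for q in np.c_[u,v].astype(float)])
        d=W-np.array(f[:2]); cc,sn=np.cos(-f[2]),np.sin(-f[2]); L=np.c_[cc*d[:,0]-sn*d[:,1],sn*d[:,0]+cc*d[:,1]]*1000
        print(s[i],cv2.minAreaRect(L.astype(np.float32)))
        for a,b in ((-140,-125),(-125,-110),(-110,-95),(-95,-80),(-80,-60),(60,80),(80,95),(95,110),(110,125),(125,140)):
            m=L[(L[:,1]>a)&(L[:,1]<b)]
            if len(m)>5: print('  y',a,b,'x mid',((m[:,0].min()+m[:,0].max())/2).round(1),m[:,0].min().round(1),m[:,0].max().round(1))
E
```

```text
[ 0.53239442 -0.01554474  0.3298147 ]
[ 313   40   22   73 1063] ((0.5853462219238281, 98.59769439697266), (71.34021759033203, 21.723304748535156), 89.99898529052734)
  y 60 80 x mid 1.1 -7.5 9.7
  y 80 95 x mid 0.6 -7.4 8.6
  y 95 110 x mid 0.6 -8.4 9.5
  y 110 125 x mid 0.6 -10.3 11.4
  y 125 140 x mid 1.1 -9.2 11.4
[315 224  18  56 628] ((0.6844577789306641, -100.2387924194336), (71.50255584716797, 20.786182403564453), 89.61268615722656)
  y -140 -125 x mid -0.1 -9.9 9.7
  y -125 -110 x mid 0.5 -9.9 10.9
  y -110 -95 x mid 0.5 -8.6 9.6
  y -95 -80 x mid -0.1 -8.5 8.3
  y -80 -60 x mid -0.0 -8.3 8.3
[557 341  52  29 768] ((347.57733154296875, -233.14813232421875), (36.0670051574707, 79.55018615722656), 59.5691032409668)
```

Both arms lie along the fixture axis within 0.6 mm over their length, so both are closed. Handing in.

```bash
python3 -c "
from station import bot
print(bot.hand_in())"
```

```text
the job is handed in; nothing more can be done
None
```

The gear is keyed and down on its seat, the bar lies home in both saddles, both latches are closed against their stops, and the job was handed in at about 39 s of the 72 s allowed.

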